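# Complete the soil sample carrier and lift it by its handle

### The job

Take the yellow-capped soil sample tube out of the wooden rack, stand it fully down in the empty bore of the blue tube carrier as it sits on the bench, and let go of it. Then lift the carrier by its handle and finish while holding it in the gripper, still and level, at least 10 cm clear of the bench, with both yellow-capped tubes fully down in it. Do not tip the carrier, and leave the other tubes and everything else on the bench where they are.

Things in the scene. Friction and masses are not known exactly. Their poses are not given: they have to be found in the camera images.
- carrier: loose blue tube carrier, 0.35 kg: block 210 x 64 x 45 mm with a round bore near each end (25 mm across, 40 mm deep, floor 5 mm above the underside) and a black bar handle over its middle. Origin: centre of the underside; x along its length and the handle, towards the empty bore; z up. A tube already stands in the -x bore. Stands at any yaw
- carrier_handle (a point): middle of the handle bar, 91 mm above the carrier's underside. The bar runs along the carrier's x: 100 mm long, 14 mm thick (carrier y), 18 mm high, top at 100 mm, on two posts 12 mm wide centred 42 mm either side of this point; 37 mm free below the bar. Axes as the carrier's
- empty_bore (a point): centre of the mouth of the carrier's empty bore, level with the block's top, 45 mm above its underside; bore 25 mm across, 40 mm deep, 78 mm from the carrier's middle
- full_bore (a point): centre of the mouth of the carrier's other bore, in which tube_loaded stands; same size
- tube_yellow: plastic tube 22 mm in diameter, 130 mm tall with its cap; white barrel, yellow screw cap 24 mm in diameter that takes the top 20 mm, 40 g. Stands upright in one of the wooden rack's bores (which one varies), foot 10 mm above the bench: the tube to move. Fully down in the carrier its foot is 5 mm above the carrier's underside. Origin: centre of its underside, z up along the tube
- tube_yellow_cap (a point): middle of the yellow cap of tube_yellow, on the tube's axis, 120 mm above its foot: the place to grip it
- tube_loaded: plastic tube 22 mm in diameter, 130 mm tall with its cap; white barrel, yellow screw cap 24 mm in diameter that takes the top 20 mm, 40 g. Stands upright in the carrier's bore at its -x end already. Origin: centre of its underside, z up along the tube
- tube_red: plastic tube 22 mm in diameter, 130 mm tall with its cap; white barrel, red screw cap 24 mm in diameter that takes the top 20 mm, 40 g. Stands upright in the wooden rack; stays there. Origin: centre of its underside, z up along the tube
- tube_green: plastic tube 22 mm in diameter, 130 mm tall with its cap; white barrel, green screw cap 24 mm in diameter that takes the top 20 mm, 40 g. Stands upright in the wooden rack; stays there. Origin: centre of its underside, z up along the tube
- rack: fixed wooden block 214 x 56 x 45 mm with three round bores 25 mm across and 35 mm deep in a row along its x, 70 mm apart, the middle one at its centre. Origin: centre of its underside. Rack and carrier stand one to the left and one to the right; which is where varies
- red_marker: loose thick red marker, 118 mm long, 19 mm thick, lying on the bench; bystander
- tape_roll: loose roll of blue tape, 66 mm across, 18 mm high; bystander
- black_pot: loose square black plant pot, 65 x 65 x 65 mm; bystander
- tape_measure: loose yellow tape measure, 68 x 76 x 31 mm; bystander
Mind the look-alikes: they are no part of the job. Leave any turquoise look-alike of the tube_loaded alone. Leave any pink or turquoise look-alike of the carrier alone.

How it is judged (in metres and radians):
On the way, in this order (a step that is already met when the one before it is completed fails the run):
1. the yellow-capped tube from the rack stands fully down in the carrier's empty bore, let go, while the carrier stands on the bench (horizontal distance between tube_yellow and empty_bore below 0.02 m and z of each of tube_yellow, tube_loaded in the frame of carrier below 0.01 m and angle between the z axis of each of tube_yellow, tube_loaded and the z axis of carrier, either way round below 0.15 rad and horizontal distance between tube_loaded and full_bore below 0.02 m and contact force between the fingers and tube_yellow below 0.1 N and height (world z) of carrier below 0.008 m and angle between carrier's own z axis and vertical below 0.05 rad), for 0.2 s.
2. the carrier is lifted clear of the bench in the gripper (height (world z) of carrier above 0.05 m and contact force between the fingers and carrier above 1 N), for 0.1 s.
At the end, for the whole second after the job is handed in: Gripper holds the carrier by its handle (45 mm), over 90 mm up, tilt under 0.12 rad, under 20 mm/s and 0.1 rad/s; both yellow-capped tubes in its bores, feet under 10 mm above its underside; red and green tubes within 15 mm and upright, other things within 30 mm of their start (distance between the grasp point and carrier_handle below 0.045 m and height (world z) of carrier above 0.09 m and angle between carrier's own z axis and vertical below 0.12 rad and linear speed of carrier below 0.02 m/s and angular speed of carrier below 0.1 rad/s and contact force between the fingers and carrier above 1 N and contact force between carrier and rack below 0.05 N and contact force between the fingers and tube_yellow below 0.1 N and contact force between the fingers and tube_loaded below 0.1 N and horizontal distance between tube_yellow and empty_bore below 0.02 m and z of each of tube_yellow, tube_loaded in the frame of carrier below 0.01 m and angle between the z axis of each of tube_yellow, tube_loaded and the z axis of carrier, either way round below 0.15 rad and horizontal distance between tube_loaded and full_bore below 0.02 m and distance of each of tube_red, tube_green from where it was at the start of the episode below 0.015 m and angle between each of tube_red, tube_green's own z axis and vertical below 0.15 rad and distance of each of red_marker, tape_roll, black_pot, tape_measure from where it was at the start of the episode below 0.03 m); the arm keeps its last pose, push and grip.
It fails at once if the carrier is tipped by more than 0.35 rad (20 degrees) (angle between carrier's own z axis and vertical above 0.35 rad).
It fails at once if the red or the green tube is pulled out of the rack or moved more than 30 mm (distance of any of tube_red, tube_green from where it was at the start of the episode above 0.03 m).
It fails at once if the marker, tape roll, pot or tape measure is pushed more than 30 mm (distance of any of red_marker, tape_roll, black_pot, tape_measure from where it was at the start of the episode above 0.03 m).
It also fails if it takes over 54 s, if anything falls off the work surface, if the arm or the gripper's body presses on something with over 40 N, if the wrist force passes 120 N, or if a joint passes its speed limit or range.

### The arm

A 6-joint arm with a two-finger parallel gripper is mounted at the origin on the work surface; the furniture and walls round the work are solid. World frame = base frame: x ahead of the robot, y to its left, z up, the work surface at z = 0. Lengths are in m, angles in degrees, forces in N, time in s.
With the tool pointing down it reaches from about 0.35 to 0.875 m from the base axis. Payload 4.2 kg.
Tool frame: the origin (TCP) lies on the centre line of the jaws, within the pads' length; the fingertips stand 25 mm ahead of it and the grasp point (between the pads) lies 6 mm ahead of it (finger_overhang is the distance from the TCP to the fingertips, in m); z points along the fingers, y is the line along which they close (so a half turn about z gives the same grasp; the last joint's range is limited). The gripper opens to 87 mm and grips with 3 to 60 N. Pads are 19 mm wide; open, the fingers measure 117 mm over their backs; the gripper's body (75 mm by 190 mm) begins 51 mm behind the grasp point.
Start: joints at [-60.585, 22.042, 0.453, 0, -68.411, -14.817], TCP at [0.158, -0.605, 0.248] pointing down, gripper open.
Joint ranges: [-179.83, 179.83], [-69.29, 118.12], [-61.27, 80.66], [-181.25, 117.63], [-171.15, -9.14], [-177.46, 177.46]. Speed limits (degrees/s): [159.86, 159.86, 180, 180, 180, 180].

### API

Orientations are given as a 3x3 rotation matrix whose columns are the frame's x, y, z axes.
In Python, from station import sense, capture, finish_job, spot_in, tip_of, finger_overhang gives the robot as it stands. The module is installed in compiled form; this text tells all that it offers.
- The arm moves only by the tool servo_tool, never from a script. Its arguments are lists of equal length, an entry for each row: "slide": the shift along the tool's x, y, z in m, a list of three; "spin": the turn about the tool's z in degrees; "grip": the closure, from 0 (fully open) to 1 (shut). A call has exactly 5 rows; each row is the pose to reach, as a shift and turn from the pose commanded when the call began, along the tool's axes at that moment; what a row does not reach only later rows make up. A row lasts 1/12 s, in which the tool goes at most 41.7 mm and 7.16 degrees, less where a joint would pass 70% of its speed; a pose out of reach is approached as far as the arm can. A call with a gripper value outside its range is refused whole. The fingers move at their own pace and stop on an object; the grip force is fixed at half the most. Time passes only in rows, so rows that repeat a pose let the fingers close, or fill a call up. It gives the time, the measured TCP pose, the force, the opening and the grip force at its end, in the units of the state.
- sense(): the state, without advancing time (a new reading comes with each control period).
- capture(name): name is "scene" or "top"; returns a dict with "pixels" (384x512x3 uint8, blue, green, red), "depth" (384x512 float32, m along the optical axis (not along the pixel's ray), 0 where there is no reading), "fx", "fy", "cx", "cy" (pixels), "k1" (the pictures are not rectified: a ray, as slopes to the right and down, at radius r is drawn at 1 + k1 r^2 times it, then the intrinsics apply), "R" (3x3) and "t" (3): a world point X has camera coordinates R X + t. Camera axes: x right, y down, z forward; pixel columns grow to the right and rows downward; lengths in m; the calibration is good to about 2 mm. A picture is of the moment at which its call begins.
- finish_job(): hands the job in; it is judged then, once.
Trained networks look in the newest picture that a camera, given by its name, has taken for a name from the list of things; names that differ only in an ending like _2 or _b are one class to them, and where a whole thing is asked for, a point or a joint stands for the part that bears it (a point fixed in the world has none). Each returns a list of dicts, best first, with "conf" (0 to 1); they miss things now and then, are a little off and sometimes report something else, mostly with a low value. They report only what shows in the picture. A call takes as long as a camera call. They do not tell look-alikes from the thing itself.
- spot_in(thing, camera): "point" ([x, y, z] in m, in world coordinates, good to about 4 mm: the middle of the surface that is visible of it).
- tip_of(thing, camera): "point" ([x, y, z] in m, in world coordinates, good to about 4 mm: a listed point, or the origin of a listed thing).
The state is a dict: "time_s": time; "joints": joint angles; "joint_velocities": joint speeds; "effort": joint torques, N m; "tcp_pos": TCP position; "ee_rot": TCP orientation; "wrist_force": force on the tool from outside, world axes, zero at the start; "moment": the same for the moment, N m; "gripper_width": opening from 0.0 (shut) to 1.0 (fully open); "gripper_force": force on a finger pad.
Only numpy, scipy, OpenCV 4.12 (cv2) and the standard library are available. Lean on these libraries where they do the work, as an engineer would, in place of code of your own. Each camera call takes 0.05 s, during which the arm holds its last target. There are 200 camera calls.

## Working session

There is one attempt and no reset: what is moved stays moved. The work goes in short steps, Python scripts to look and compute and a tool call to move; the robot and the scene stay as the last step left them, time stands still between calls to the robot, and variables do not carry over. Pictures are saved under pics/ and viewed, at most 10 in all, crops included, and the job is handed in when it is done.

Besides the shell and the picture viewer there is one more tool, called after "Call:" by a JSON object that holds its "method" and its "body", one argument or row to a line. servo_tool: Moves the arm, as the interface text tells. Its arguments: {"type":"object","properties":{"slide":{"type":"array"},"spin":{"type":"array"},"grip":{"type":"array"}},"required":["slide","spin","grip"]}

```bash
mkdir -p pics; cat > h.py <<'E'
import numpy as np, cv2
from station import *
def px(c,X):
    p=c["R"]@np.array(X)+c["t"]; u=p[:2]/p[2]; u=u*(1+c["k1"]*(u@u)); return np.array([c["fx"]*u[0]+c["cx"],c["fy"]*u[1]+c["cy"]])
def cloud(c):
    v,u=np.mgrid[:384,:512]
    K=np.array([[c["fx"],0,c["cx"]],[0,c["fy"],c["cy"]],[0,0,1]],float)
    n=cv2.undistortPoints(np.stack([u,v],-1).reshape(-1,1,2).astype(np.float64),K,np.array([c["k1"],0,0,0],float)).reshape(384,512,2)
    d=c["depth"][...,None]; P=np.concatenate([n*d,d],-1)
    return (P-np.array(c["t"]).ravel())@np.array(c["R"])
E
python3 - <<'E'
from h import *
s=sense();print(s["time_s"],s["tcp_pos"],np.round(s["ee_rot"],3),s["gripper_width"],finger_overhang)
for n in["top","scene"]:
    c=capture(n);cv2.imwrite(f"pics/{n}0.png",c["pixels"])
    np.savez(f"{n}0.npz",**c)
    for t in["carrier_handle","empty_bore","full_bore","tube_yellow_cap","tube_loaded","tube_red","tube_green","rack","carrier"]:
        for r in tip_of(t,n)[:3]: print(n,t,np.round(r["point"],3),round(r["conf"],2),px(c,r["point"]).round())
E
```

```text
0.0 [ 0.157412   -0.60429247  0.24643193] [[-0.968 -0.252 -0.001]
 [-0.252  0.968  0.002]
 [ 0.     0.002 -1.   ]] 1.0023197332491067 0.025
top carrier_handle [0.273 0.265 0.09 ] 0.93 [195. 246.]
top carrier_handle [ 0.28  -0.264  0.092] 0.7 [327. 244.]
top empty_bore [ 0.349 -0.29   0.054] 0.81 [332. 227.]
top empty_bore [0.203 0.222 0.047] 0.61 [206. 264.]
top empty_bore [0.46  0.277 0.044] 0.58 [194. 201.]
top full_bore [0.573 0.172 0.044] 0.75 [220. 174.]
top full_bore [0.333 0.314 0.043] 0.73 [185. 232.]
top full_bore [ 0.206 -0.235  0.047] 0.65 [319. 262.]
top tube_yellow_cap [ 0.538 -0.158  0.129] 0.45 [300. 179.]
top tube_loaded [ 0.657  0.194 -0.001] 0.61 [216. 157.]
top tube_loaded [0.575 0.167 0.006] 0.51 [222. 175.]
top tube_red [ 0.603 -0.139  0.01 ] 0.54 [293. 168.]
top tube_green [ 0.476 -0.178  0.008] 0.63 [303. 198.]
top carrier [0.27  0.264 0.001] 0.85 [198. 247.]
top carrier [ 0.278 -0.258  0.   ] 0.66 [322. 245.]
top carrier [0.522 0.223 0.002] 0.65 [209. 188.]
scene carrier_handle [0.517 0.225 0.093] 0.95 [221. 169.]
scene carrier_handle [ 0.278 -0.259  0.093] 0.
[... 191 characters left out ...]
l_bore [0.572 0.17  0.048] 0.67 [242. 178.]
scene full_bore [0.517 0.224 0.095] 0.44 [221. 168.]
scene tube_yellow_cap [ 0.539 -0.161  0.128] 0.72 [311. 190.]
scene tube_loaded [ 0.653  0.191 -0.004] 0.63 [252. 181.]
scene tube_loaded [0.574 0.168 0.009] 0.61 [243. 187.]
scene tube_red [ 0.608 -0.14   0.009] 0.54 [316. 210.]
scene tube_green [ 0.468 -0.176  0.008] 0.6 [301. 232.]
scene tube_green [0.576 0.168 0.007] 0.46 [244. 187.]
scene tube_green [ 0.538 -0.158  0.   ] 0.26 [309. 222.]
scene rack [ 0.539 -0.159 -0.001] 0.56 [309. 223.]
scene rack [ 0.538 -0.157  0.133] 0.33 [310. 188.]
scene carrier [ 0.278 -0.262  0.   ] 0.84 [287. 274.]
scene carrier [0.512 0.228 0.001] 0.62 [221. 190.]
```

```bash
ls pics
```

```text
scene0.png
top0.png
```

```bash
python3 - <<'E'
import cv2,numpy as np
a=cv2.imread("pics/top0.png");b=cv2.imread("pics/scene0.png")
cv2.imwrite("pics/t1.png",cv2.resize(a[130:290,160:360],None,fx=4,fy=3.75,interpolation=cv2.INTER_CUBIC)[:600])
cv2.imwrite("pics/s1.png",cv2.resize(b[140:300,170:370],(750,600),interpolation=cv2.INTER_CUBIC))
E
```

```text
(no output)
```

View pics/t1.png

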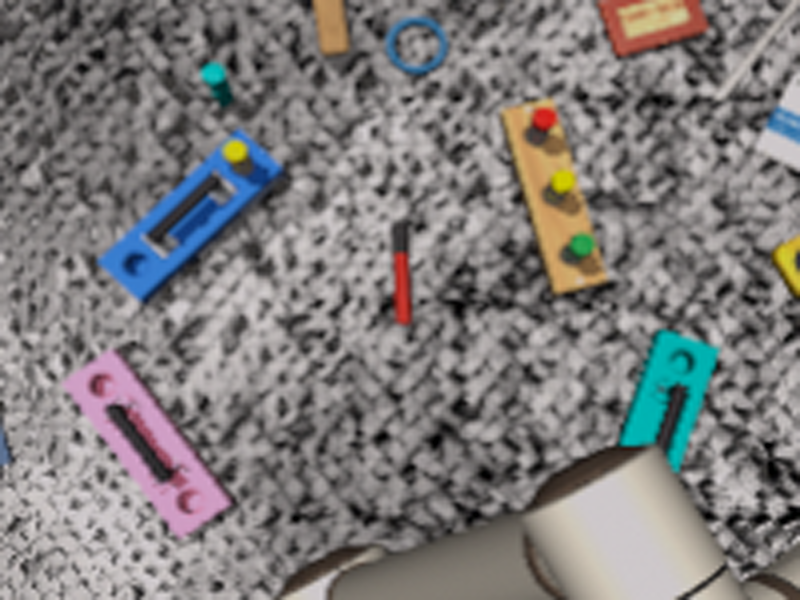

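View pics/s1.png

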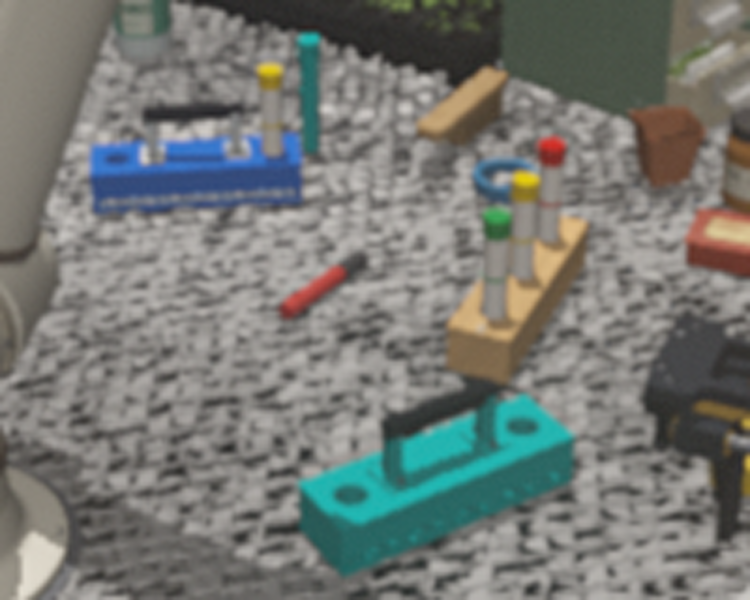

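View pics/scene0.png

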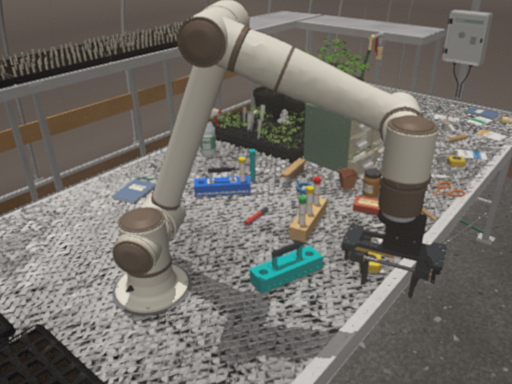

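Scene: the blue carrier (top image about (208,188), full bore (220,174), empty bore (194,201)) fits the description. The pink (195,246) and turquoise (327,244) carriers are look-alikes, and the turquoise tube at (214,150) stays too. The crop shows it clearly: the blue carrier has one yellow-capped tube. The tube to move is in the middle rack bore at (300,179), between red (293,168) and green (303,198). Next I refine the poses from depth.

```bash
cat >> h.py <<'E'
def measure(c,show=True):
    P=cloud(c);H=cv2.cvtColor(c["pixels"],cv2.COLOR_BGR2HSV);h,s,v=[H[...,i].astype(int) for i in range(3)]
    ok=c["depth"]>0;out={}
    col={"yel":(abs(h-29)<6)&(s>150),"red":((h<6)|(h>174))&(s>150),"grn":(abs(h-62)<14)&(s>110)}
    for k,m in col.items():
        m=m&ok&(P[...,2]>.1)&(P[...,2]<.4)
        n,l,st,_=cv2.connectedComponentsWithStats(m.astype(np.uint8))
        for i in range(1,n):
            if st[i,4]>=8:
                q=P[l==i]; t=q[q[:,2]>np.percentile(q[:,2],90)-.004]
                out.setdefault(k,[]).append((q.mean(0).round(4),np.median(t,0).round(4),len(q)))
    b=(abs(h-110)<10)&(s>140)&ok&(abs(P[...,2]-.045)<.006)&(np.hypot(P[...,0]-.516,P[...,1]-.2235)<.14)
    q=P[b];r=cv2.minAreaRect((q[:,:2]*1000).astype(np.float32))
    out["block"]=(r,np.median(q[:,2]),len(q))
    return out
E
python3 - <<'E'
from h import *
for n in["top","scene"]:
    c=dict(np.load(f"{n}0.npz"))
    for k,v in measure(c).items(): print(n,k,v)
E
```

```text
top yel [(array([0.5725, 0.1693, 0.1322]), array([0.5689, 0.1709, 0.1355]), 25), (array([ 0.5377, -0.1553,  0.138 ]), array([ 0.5342, -0.1506,  0.1417]), 28)]
top red [(array([0.7653, 0.4625, 0.2023]), array([0.7658, 0.464 , 0.2039]), 12), (array([0.7549, 0.4758, 0.1509]), array([0.7477, 0.4769, 0.1712]), 8), (array([ 0.6055, -0.1378,  0.1382]), array([ 0.6061, -0.1361,  0.1422]), 28)]
top grn [(array([ 0.4692, -0.1719,  0.1392]), array([ 0.4692, -0.1729,  0.1436]), 28)]
top block (((517.2505493164062, 225.41238403320312), (64.21620178222656, 204.16656494140625), 44.58803176879883), np.float64(0.04425689261348318), 389)
scene yel [(array([0.5645, 0.163 , 0.131 ]), array([0.5627, 0.1647, 0.1343]), 21), (array([ 0.5304, -0.1607,  0.1352]), array([ 0.5323, -0.16  ,  0.1381]), 33)]
scene red [(array([2.1518, 0.4499, 0.2472]), array([2.1481, 0.4502, 0.2661]), 8), (array([0.7484, 0.4753, 0.1509]), array([0.7468, 0.4772, 0.1635]), 8), (array([ 0.5981, -0.1432,  0.1338]), array([ 0.599 , -0.1438,  0.1382]), 34)]
scene grn [(array([ 0.4627, -0.1784,  0.136 ]), array([ 0.4648, -0.1802,  0.1398]), 33)]
scene block (((511.98040771484375, 218.0135498046875), (69.0223617553711, 204.75698852539062), 45.74335861206055), np.float64(0.04427157177525705), 319)
```

```bash
cat >> h.py <<'E'
from scipy.optimize import minimize,least_squares
A=np.linspace(0,2*np.pi,40,endpoint=False)
def hull(c,X): return cv2.convexHull(np.array([px(c,x) for x in X],np.float32))
def cen(p): m=cv2.moments(p);return np.array([m["m10"],m["m01"]])/m["m00"]
def capc(c,x,y,z):  # z: cap middle
    return cen(hull(c,[[x+.012*np.cos(a),y+.012*np.sin(a),z+d] for a in A for d in(-.01,.01)]))
def sat(c,k):
    B,G,R=[c["pixels"][...,i].astype(float) for i in range(3)]
    return np.clip({"yel":np.minimum(R,G)-B,"red":R-np.maximum(G,B),"grn":G-np.maximum(R,B)}[k]-25,0,None)
def obs(c,k,x,y,z,r=8):
    p=px(c,[x,y,z]).round().astype(int);w=np.zeros((384,512));s=np.s_[p[1]-r:p[1]+r+1,p[0]-r:p[0]+r+1]
    w[s]=sat(c,k)[s];w=np.minimum(w,np.percentile(w[s],93));v,u=np.mgrid[:384,:512]
    return np.array([(u*w).sum(),(v*w).sum()])/w.sum()
def findcap(cs,k,x,y,z,fitz=False):
    o=[obs(c,k,x,y,z) for c in cs]
    f=lambda p:np.concatenate([capc(c,p[0],p[1],p[2] if fitz else z)-q for c,q in zip(cs,o)])
    s=least_squares(f,[x,y,z] if fitz else [x,y],diff_step=1e-3);return s.x,s.fun
def block(c,x,y,yaw):
    C,S=np.cos(yaw),np.sin(yaw)
    return hull(c,[[x+C*a-S*b,y+S*a+C*b,z] for a in(-.105,.105) for b in(-.032,.032) for z in(0,.045)])
def bluemask(c):
    H=cv2.cvtColor(c["pixels"],cv2.COLOR_BGR2HSV);h,s,v=[H[...,i].astype(int) for i in range(3)]
    m=((abs(h-110)<10)&(s>140)).astype(np.uint8)
    w=np.zeros_like(m);cv2.fillConvexPoly(w,cv2.convexHull(cv2.boxPoints(((px(c,[.516,.2235,.03]).tolist()),(75,75),0)).astype(np.int32)),1)
    m=m&w;n,l,st,_=cv2.connectedComponentsWithStats(m);return (l==1+st[1:,4].argmax())
def fitblock(cs,x,y,yaw):
    D=[]
    for c in cs:
        m=cv2.resize(bluemask(c).astype(np.float32),None,fx=8,fy=8,interpolation=cv2.INTER_LINEAR)>.5
        vv,uu=np.nonzero(m);D.append(cv2.convexHull(np.stack([(uu+.5)/8-.5,(vv+.5)/8-.5],1).astype(np.float32)))
    def f(p):
        e=0
        for c,d in zip(cs,D):
            b=block(c,*p);i=cv2.intersectConvexConvex(b,d)[0];e+=1-i/(cv2.contourArea(b)+cv2.contourArea(d)-i)
        return e
    s=minimize(f,[x,y,yaw],method="Nelder-Mead",options=dict(initial_simplex=[[x,y,yaw],[x+.008,y,yaw],[x,y+.008,yaw],[x,y,yaw+.05]],xatol=1e-4,fatol=1e-5))
    return s.x,s.fun
E
python3 - <<'E'
from h import *
cs=[dict(np.load(f"{n}0.npz")) for n in["top","scene"]]
for k,x,y,z in[("yel",.5385,-.1595,.13),("red",.605,-.139,.13),("grn",.471,-.177,.13),("yel",.5725,.17,.125)]:
    for cc in(cs,cs[:1],cs[1:]):
        r=findcap(cc,k,x,y,z);print(k,r[0].round(4),r[1].round(2))
for cc in(cs,cs[:1],cs[1:]):
    p,e=fitblock(cc,.516,.2235,np.radians(136.5));u=np.array([np.cos(p[2]),np.sin(p[2])])
    print(p.round(4),np.degrees(p[2]),e,"empty",p[:2]+.078*u,"full",p[:2]-.078*u)
for c in cs: print("cam",-np.array(c["R"]).T@np.array(c["t"]).ravel(),c["fx"])
E
```

```text
yel [ 0.5411 -0.1533] [ 0.56  0.1  -0.3  -0.68]
yel [ 0.5415 -0.151 ] [-0. -0.]
yel [ 0.538  -0.1566] [0. 0.]
red [ 0.606  -0.1369] [ 0.44 -0.28 -0.43 -0.04]
red [ 0.6049 -0.1351] [ 0. -0.]
red [ 0.6066 -0.1382] [-0.  0.]
grn [ 0.4723 -0.1731] [-0.36 -0.1   0.17  0.46]
grn [ 0.4719 -0.1745] [-0.  0.]
grn [ 0.4744 -0.171 ] [-0. -0.]
yel [0.5735 0.1708] [-0.19  0.17  0.24  0.  ]
yel [0.5742 0.17  ] [ 0. -0.]
yel [0.5729 0.1715] [ 0. -0.]
[0.5199 0.225  2.3927] 137.0941557320673 0.2860560309073208 empty [0.46276021 0.27810988] full [0.57702607 0.17190576]
[0.5199 0.225  2.3927] 137.0899751022817 0.03165706995511752 empty [0.46276462 0.27809219] full [0.57702273 0.17187975]
[0.537  0.2437 2.3562] 135.00087756711923 0.2332234356276771 empty [0.48186747 0.29884224] full [0.59217781 0.18853527]
cam [0.26810204 0.02189446 1.75834231] 413.68944300849705
cam [-0.56381142 -0.87416506  0.86621502] 461.1998591226931
```

```bash
sed -i 's/\[k\]-25,0,None/[k]-(70 if k=="yel" else 25),0,None/' h.py
python3 - <<'E'
from h import *
cs=[dict(np.load(f"{n}0.npz")) for n in["top","scene"]]
for c,z in zip(cs,(.13,.13)):
    p=px(c,[.5385,-.158,.13]).round().astype(int);print(p);s=np.s_[p[1]-7:p[1]+8,p[0]-6:p[0]+7]
    B,G,R=[c["pixels"][...,i].astype(int) for i in range(3)];print((np.minimum(R,G)-B)[s])
for k,x,y,z in[("yel",.5385,-.1595,.13),("yel",.5725,.17,.125)]:
    for cc in(cs,cs[:1],cs[1:]):
        r=findcap(cc,k,x,y,z);print(k,r[0].round(4),r[1].round(2))
m=bluemask(cs[1]);v,u=np.nonzero(m);print(m.sum(),u.min(),u.max(),v.min(),v.max(),block(cs[1],.518,.2245,2.39).reshape(-1,2).round(1).tolist())
E
```

```text
[301 178]
[[ 64  58  49  48  51  59  63  39   4   2   2   2   1]
 [ 63  64  63  60  62  64  65  46  14   1   1   0   1]
 [ 62  64  63  60  63  65  64  51  18   2   0   0   1]
 [ 60  63  63  60  61  74  73  58  21   2   0   0   2]
 [ 60  62  64  78 102 133 123  93  39   6   1   0   1]
 [ 58  61  71 121 198 200 200 190  80  17   2   1   1]
 [ 56  60  80 175 200 200 200 200 129  22   1   1   0]
 [ 56  58  66 165 200 200 200 200 136  28   1   0   0]
 [ 53  44  42 151 197 200 200 190 109  36   6   0   0]
 [ 43  20  12  91 166 174 163 124  71  45  14   1   0]
 [ 33  22  23  13  68  79  57  52  52  51  26   1   1]
 [ 35  21  34  26  11  12  32  40  35  53  41   7   1]
 [ 47  20  17  25  14  17  31  35  35  46  41  19   0]
 [ 55  44  28  17  19  29  34  37  35  35  41  26   1]
 [ 58  55  51  44  37  35  37  37  36  34  50  32   1]]
[310 189]
[[-37 -38 -41 -45 -45 -34 -13   0   1   4   5   5   4]
 [-56 -58 -60 -63 -67 -63 -46 -26  -2   4   6   6   6]
 [-49 -50 -52 -45 -41 -50 -60 -50 -25  -1   3   6   6]
 [-19 -24 -11  24  49  46  29   4 -11  -8   2   6   6]
 [  1   2  23  86 135 138 120  91 
[... 332 characters left out ...]
1  35  12   6   6]
 [-36 -20  15  38  53  60  59  51  39  21   9   6   5]
 [-12  -7   3  13  20  21  20  16  15   8   4   6   6]
 [ -3   1   6   4   6   6   6   6   6   4   6   5   7]
 [ -9  -2   4   7   5   5   5   6   5   5   7   6   6]]
yel [ 0.5409 -0.1556] [-0.35  0.04  0.24  0.29]
yel [ 0.541 -0.157] [-0.  0.]
yel [ 0.542  -0.1538] [-0.  0.]
yel [0.5743 0.1715] [-0.26  0.07  0.23  0.26]
yel [0.5746 0.1705] [-0.  0.]
yel [0.5755 0.1737] [-0.  0.]
571 195 249 176 192 [[250.89999389648438, 192.3000030517578], [195.10000610351562, 196.5], [194.10000610351562, 186.0], [194.10000610351562, 177.89999389648438], [248.8000030517578, 174.10000610351562], [250.60000610351562, 181.89999389648438]]
```

Call:
{"method": "servo_tool", "body": {
  "slide": [
    [-0.034, 0.024, 0],
    [-0.068, 0.048, 0],
    [-0.102, 0.071, 0],
    [-0.136, 0.095, 0],
    [-0.17, 0.119, 0]
  ],
  "spin": [0, 0, 0, 0, 0],
  "grip": [0, 0, 0, 0, 0]
}}

```text
time_s: 1.42
tcp_pos: [0.2929, -0.4454, 0.2477]
ee_rot: [[-0.968, -0.251, 0.0], [-0.251, 0.968, -0.0], [-0.0, -0.0, -1.0]]
wrist_force: [1.1, -0.7, -0.8]
gripper_width: 1.0
gripper_force: 0.0
```

Call:
{"method": "servo_tool", "body": {
  "slide": [
    [-0.034, 0.024, 0],
    [-0.068, 0.048, 0],
    [-0.102, 0.071, 0],
    [-0.136, 0.095, 0],
    [-0.17, 0.119, 0]
  ],
  "spin": [0, 0, 0, 0, 0],
  "grip": [0, 0, 0, 0, 0]
}}

```text
time_s: 1.83
tcp_pos: [0.4276, -0.287, 0.248]
ee_rot: [[-0.968, -0.252, 0.001], [-0.252, 0.968, -0.0], [-0.001, -0.001, -1.0]]
wrist_force: [1.0, -0.2, 0.0]
gripper_width: 1.002
gripper_force: 0.0
```

Call:
{"method": "servo_tool", "body": {
  "slide": [
    [-0.034, 0.024, 0],
    [-0.068, 0.048, 0],
    [-0.102, 0.071, 0],
    [-0.136, 0.095, 0],
    [-0.144, 0.1, 0]
  ],
  "spin": [0, 0, 0, 0, 0],
  "grip": [0, 0, 0, 0, 0]
}}

```text
time_s: 2.25
tcp_pos: [0.5441, -0.1519, 0.2475]
ee_rot: [[-0.966, -0.257, 0.002], [-0.257, 0.966, 0.0], [-0.002, -0.0, -1.0]]
wrist_force: [0.5, -0.8, -0.4]
gripper_width: 1.002
gripper_force: 0.0
```

```bash
cat >> h.py <<'E'
def go(x,y,z,yaw=None):
    s=sense();R=np.array(s["ee_rot"]);d=R.T@(np.array([x,y,z])-s["tcp_pos"]);cy=np.degrees(np.arctan2(R[1,1],R[0,1]))
    print("t",s["time_s"],"tcp",np.round(s["tcp_pos"],4),"yaw_y",cy.round(2),"w",round(s["gripper_width"],3),"F",np.round(s["wrist_force"],2),"gf",s["gripper_force"],"tiltz",R[:,2].round(4),"j",np.round(s["joints"],1))
    print("delta tool",d.round(4),"spin",None if yaw is None else round(cy-yaw,2))
E
python3 -c "
from h import *
go(.540,-.156,.136,105.2)"
```

```text
t 2.25 tcp [ 0.5441 -0.1519  0.2475] yaw_y 104.88 w 1.002 F [ 0.46 -0.83 -0.38] gf 0.0 tiltz [ 1.9e-03  1.0e-04 -1.0e+00] j [  0.8  16.2  -8.2  -0.  -65.5 -76. ]
delta tool [ 0.0052 -0.0029  0.1114] spin -0.32
```

Call:
{"method": "servo_tool", "body": {
  "slide": [
    [0.001, 0, 0],
    [0.001, 0, 0.02],
    [0.001, 0, 0.05],
    [0.001, 0, 0.08],
    [0.001, 0, 0.111]
  ],
  "spin": [0, 0, 0, 0, 0],
  "grip": [0, 0, 0, 0, 0]
}}

```text
time_s: 2.67
tcp_pos: [0.5391, -0.157, 0.1362]
ee_rot: [[-0.968, -0.251, 0.002], [-0.251, 0.968, -0.0], [-0.002, -0.0, -1.0]]
wrist_force: [0.9, 0.1, -0.6]
gripper_width: 1.002
gripper_force: 0.0
```

Call:
{"method": "servo_tool", "body": {
  "slide": [
    [0, 0, 0],
    [0, 0, 0],
    [0, 0, 0],
    [0, 0, 0],
    [0, 0, 0]
  ],
  "spin": [0, 0, 0, 0, 0],
  "grip": [0.4, 0.4, 0.4, 0.4, 0.4]
}}

```text
time_s: 3.08
tcp_pos: [0.5409, -0.1563, 0.1388]
ee_rot: [[-0.968, -0.252, 0.004], [-0.252, 0.968, -0.0], [-0.004, -0.001, -1.0]]
wrist_force: [-1.2, -0.5, -0.3]
gripper_width: 0.708
gripper_force: 0.0
```

```bash
python3 - <<'E'
from h import *
go(.540,-.156,.136,105.2)
c=capture("top");d=capture("scene")
im=[cv2.resize(k["pixels"][p[1]-30:p[1]+30,p[0]-40:p[0]+40],(400,300),interpolation=cv2.INTER_CUBIC) for k in(c,d) for p in[px(k,[.54,-.156,.12]).astype(int)]]
cv2.imwrite("pics/g1.png",np.hstack(im))
E
```

```text
t 3.0833 tcp [ 0.5409 -0.1563  0.1388] yaw_y 104.6 w 0.708 F [-1.22 -0.45 -0.35] gf 0.0 tiltz [ 4.2e-03 -3.0e-04 -1.0e+00] j [  0.4  21.8 -17.    0.  -50.9 -75.8]
delta tool [0.0008 0.0005 0.0028] spin -0.6
```

View pics/g1.png

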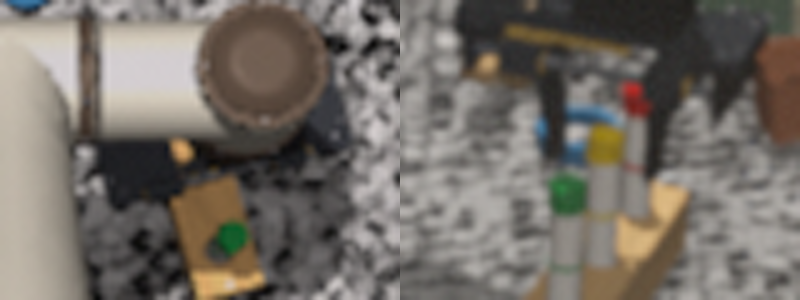

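The scene view shows the yellow cap between the two fingers at crop (605,145), with red and green clear. Closing now.

Call:
{"method": "servo_tool", "body": {
  "slide": [
    [0, 0, 0],
    [0, 0, 0.002],
    [0, 0, 0.002],
    [0, 0, 0.002],
    [0, 0, 0.002]
  ],
  "spin": [0, 0, 0, 0, 0],
  "grip": [0.6, 0.7, 0.8, 0.9, 1]
}}

```text
time_s: 3.6
tcp_pos: [0.5397, -0.1559, 0.1344]
ee_rot: [[-0.968, -0.252, -0.0], [-0.252, 0.968, -0.0], [0.0, 0.0, -1.0]]
wrist_force: [0.0, -0.5, 0.5]
gripper_width: 0.311
gripper_force: 0.0
```

Call:
{"method": "servo_tool", "body": {
  "slide": [
    [0, 0, 0],
    [0, 0, 0],
    [0, 0, 0],
    [0, 0, 0],
    [0, 0, 0]
  ],
  "spin": [0, 0, 0, 0, 0],
  "grip": [1, 1, 1, 1, 1]
}}

```text
time_s: 4.02
tcp_pos: [0.5397, -0.156, 0.1345]
ee_rot: [[-0.968, -0.252, -0.0], [-0.252, 0.968, 0.0], [0.0, 0.0, -1.0]]
wrist_force: [0.1, 0.8, -0.5]
gripper_width: 0.262
gripper_force: 30.0
```

Call:
{"method": "servo_tool", "body": {
  "slide": [
    [0, 0, -0.015],
    [0, 0, -0.04],
    [0, 0, -0.07],
    [0, 0, -0.1],
    [0, 0, -0.12]
  ],
  "spin": [0, 0, 0, 0, 0],
  "grip": [1, 1, 1, 1, 1]
}}

```text
time_s: 4.43
tcp_pos: [0.5405, -0.1562, 0.2577]
ee_rot: [[-0.968, -0.252, 0.004], [-0.252, 0.968, -0.001], [-0.003, -0.002, -1.0]]
wrist_force: [0.1, -0.3, -0.4]
gripper_width: 0.265
gripper_force: 30.0
```

```bash
python3 -c "
from h import *
go(.462,.277,.2545,47)"
```

```text
t 4.4333 tcp [ 0.5405 -0.1562  0.2577] yaw_y 104.62 w 0.265 F [ 0.09 -0.26 -0.38] gf 29.998708767816424 tiltz [ 3.7e-03 -8.0e-04 -1.0e+00] j [  0.4  15.5  -7.7   0.1 -66.6 -75.8]
delta tool [-0.0334  0.439   0.0025] spin 57.62
```

Call:
{"method": "servo_tool", "body": {
  "slide": [
    [-0.003, 0.035, 0],
    [-0.006, 0.075, 0],
    [-0.009, 0.115, 0],
    [-0.012, 0.155, 0],
    [-0.015, 0.195, 0]
  ],
  "spin": [0, 0, 0, 0, 0],
  "grip": [1, 1, 1, 1, 1]
}}

```text
time_s: 4.85
tcp_pos: [0.5043, 0.038, 0.2547]
ee_rot: [[-0.968, -0.251, 0.0], [-0.251, 0.968, 0.0], [-0.0, 0.0, -1.0]]
wrist_force: [0.7, -0.2, -0.7]
gripper_width: 0.262
gripper_force: 30.0
```

Call:
{"method": "servo_tool", "body": {
  "slide": [
    [-0.003, 0.04, 0],
    [-0.006, 0.08, 0],
    [-0.009, 0.12, 0],
    [-0.012, 0.155, 0],
    [-0.015, 0.185, 0]
  ],
  "spin": [6, 12, 18, 24, 30],
  "grip": [1, 1, 1, 1, 1]
}}

```text
time_s: 5.27
tcp_pos: [0.4721, 0.2216, 0.2547]
ee_rot: [[-0.963, 0.269, 0.0], [0.269, 0.963, 0.0], [-0.0, 0.001, -1.0]]
wrist_force: [0.8, -0.8, -0.5]
gripper_width: 0.261
gripper_force: 30.0
```

Call:
{"method": "servo_tool", "body": {
  "slide": [
    [0, 0, 0],
    [0, 0, 0],
    [0, 0, 0],
    [0, 0, 0],
    [0, 0, 0]
  ],
  "spin": [6, 12, 18, 24, 27.5],
  "grip": [1, 1, 1, 1, 1]
}}

```text
time_s: 5.68
tcp_pos: [0.4728, 0.2194, 0.2544]
ee_rot: [[-0.73, 0.684, -0.0], [0.684, 0.73, -0.0], [0.0, -0.0, -1.0]]
wrist_force: [0.9, -0.3, -0.5]
gripper_width: 0.263
gripper_force: 30.0
```

```bash
python3 -c "
from h import *
go(.462,.277,.2545,47)
cs=[capture(n) for n in('top','scene')]
s=sense()['tcp_pos']
for c in cs:
    try: print(findcap([c],'yel',s[0],s[1],s[2]-.0045))
    except Exception as e: print(e)
for c in cs: print(px(c,[.462,.277,.045]), px(c,[s[0],s[1],s[2]-.0045]))
im=[cv2.resize(k['pixels'][p[1]-30:p[1]+30,p[0]-40:p[0]+40],(400,300),interpolation=cv2.INTER_CUBIC) for k in cs for p in[px(k,[.48,.25,.12]).astype(int)]]
cv2.imwrite('pics/p1.png',np.hstack(im))
"
```

```text
t 5.6833 tcp [0.4728 0.2194 0.2544] yaw_y 46.86 w 0.263 F [ 0.86 -0.31 -0.51] gf 29.989735018461943 tiltz [-4.e-04 -1.e-04 -1.e+00] j [  42.7   11.6  -13.3   -0.   -65.1 -175.9]
delta tool [ 0.0472  0.0346 -0.0001] spin -0.14
Residuals are not finite in the initial point.
Residuals are not finite in the initial point.
[194.21144867 200.24931177] [201.77883171 191.01752343]
[201.630544  181.3381191] [211.0114136  133.35777916]h.py:38: RuntimeWarning: invalid value encountered in divide
  return np.array([(u*w).sum(),(v*w).sum()])/w.sum()
```

View pics/p1.png

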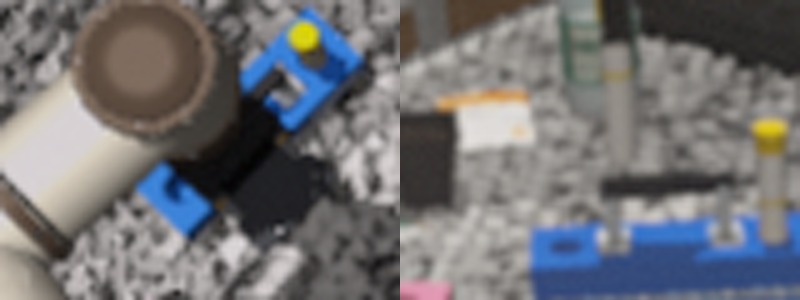

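The held tube hangs at crop (620,110), above the blue carrier, and the bore mouth shows at crop (567,243). Joint 6 is close to its limit, so I turn half a turn back, which gives the same grasp.

Call:
{"method": "servo_tool", "body": {
  "slide": [
    [0, 0, 0],
    [0, 0, 0],
    [0, 0, 0],
    [0, 0, 0],
    [0, 0, 0]
  ],
  "spin": [-7, -14, -21, -28, -35],
  "grip": [1, 1, 1, 1, 1]
}}

```text
time_s: 6.2
tcp_pos: [0.4729, 0.2192, 0.2545]
ee_rot: [[-0.992, 0.13, -0.0], [0.13, 0.992, 0.0], [0.0, -0.0, -1.0]]
wrist_force: [-0.9, -0.2, -0.6]
gripper_width: 0.258
gripper_force: 30.0
```

Call:
{"method": "servo_tool", "body": {
  "slide": [
    [0, 0, 0],
    [0, 0, 0],
    [0, 0, 0],
    [0, 0, 0],
    [0, 0, 0]
  ],
  "spin": [-7, -14, -21, -28, -35],
  "grip": [1, 1, 1, 1, 1]
}}

```text
time_s: 6.62
tcp_pos: [0.4729, 0.2192, 0.2545]
ee_rot: [[-0.887, -0.463, -0.0], [-0.463, 0.887, -0.0], [0.0, 0.0, -1.0]]
wrist_force: [-0.6, -0.2, -0.1]
gripper_width: 0.263
gripper_force: 30.0
```

Call:
{"method": "servo_tool", "body": {
  "slide": [
    [0, 0, 0],
    [0, 0, 0],
    [0, 0, 0],
    [0, 0, 0],
    [0, 0, 0]
  ],
  "spin": [-7, -14, -21, -28, -35],
  "grip": [1, 1, 1, 1, 1]
}}

```text
time_s: 7.03
tcp_pos: [0.4729, 0.2192, 0.2545]
ee_rot: [[-0.461, -0.887, -0.0], [-0.887, 0.461, -0.0], [0.0, 0.0, -1.0]]
wrist_force: [0.1, 0.2, 0.7]
gripper_width: 0.262
gripper_force: 30.0
```

Call:
{"method": "servo_tool", "body": {
  "slide": [
    [0, 0, 0],
    [0, 0, 0],
    [0, 0, 0],
    [0, 0, 0],
    [0, 0, 0]
  ],
  "spin": [-7, -14, -21, -28, -35],
  "grip": [1, 1, 1, 1, 1]
}}

```text
time_s: 7.45
tcp_pos: [0.4729, 0.2192, 0.2545]
ee_rot: [[0.131, -0.991, -0.0], [-0.991, -0.131, -0.0], [0.0, 0.0, -1.0]]
wrist_force: [0.3, 0.0, -1.2]
gripper_width: 0.266
gripper_force: 30.0
```

Call:
{"method": "servo_tool", "body": {
  "slide": [
    [0, 0, 0],
    [0, 0, 0],
    [0, 0, 0],
    [0, 0, 0],
    [0, 0, 0]
  ],
  "spin": [-7, -14, -21, -28, -35],
  "grip": [1, 1, 1, 1, 1]
}}

```text
time_s: 7.87
tcp_pos: [0.4729, 0.2192, 0.2545]
ee_rot: [[0.676, -0.737, -0.0], [-0.737, -0.676, -0.0], [-0.0, 0.0, -1.0]]
wrist_force: [-0.0, -0.2, -1.1]
gripper_width: 0.263
gripper_force: 30.0
```

```bash
python3 - <<'E'
from h import *
go(.462,.277,.2545,227)
# average several pictures-based estimates of carrier with nets
a={}
for n in("top","scene"):
  for i in range(3):
    capture(n)
    for t,q in(("empty_bore",(.461,.277)),("full_bore",(.574,.171)),("carrier_handle",(.518,.2245))):
      for r in tip_of(t,n):
        p=np.array(r["point"])
        if np.hypot(*(p[:2]-q))<.015: a.setdefault((n,t),[]).append(p)
for k,v in a.items(): print(k,len(v),np.mean(v,0).round(4),np.std(v,0).round(4))
cs=[dict(np.load("top0.npz")),dict(np.load("scene0.npz"))]
# scene fit using silhouette convexity with wider mask
for thr in(90,110,140):
    H=cv2.cvtColor(cs[1]["pixels"],cv2.COLOR_BGR2HSV)
    import h
    def bm(c,thr=thr):
        H=cv2.cvtColor(c["pixels"],cv2.COLOR_BGR2HSV);h_,s,v=[H[...,i].astype(int) for i in range(3)]
        m=((abs(h_-110)<14)&(s>thr));w=np.zeros_like(m);p=px(c,[.516,.2235,.03]).astype(int);w[p[1]-32:p[1]+32,p[0]-34:p[0]+34]=1
        n,l,st,_=cv2.connectedComponentsWithStats((m&w).astype(np.uint8));return l==1+st[1:,4].argmax()
    h.bluemask=bm
    for cc in(cs[:1],cs[1:],cs):
        p,e=h.fitblock(cc,.518,.2245,2.39);u=np.array([np.cos(p[2]),np.sin(p[2])]);print(thr,len(cc),p.round(4),round(e,3),"empty",(p[:2]+.078*u).round(4),"full",(p[:2]-.078*u).round(4))
E
```

```text
t 7.8667 tcp [0.4729 0.2192 0.2545] yaw_y -137.45 w 0.263 F [-0.04 -0.22 -1.05] gf 29.99094237573445 tiltz [-2.e-04 -0.e+00 -1.e+00] j [ 42.7  11.6 -13.3  -0.  -65.1  -0.2]
delta tool [-0.05  -0.031 -0.   ] spin -364.45
('top', 'empty_bore') 3 [0.4611 0.2774 0.0462] [0.002  0.0005 0.0007]
('top', 'full_bore') 2 [0.5742 0.1702 0.0446] [0.0013 0.     0.    ]
('top', 'carrier_handle') 2 [0.5198 0.2266 0.0937] [0.0017 0.0001 0.0001]
('scene', 'empty_bore') 3 [0.4613 0.2763 0.0457] [0.0025 0.0016 0.0014]
('scene', 'full_bore') 3 [0.5721 0.1685 0.0474] [0.0006 0.0012 0.0003]
('scene', 'carrier_handle') 3 [0.5164 0.2243 0.0924] [0.0007 0.0008 0.0007]
90 1 [0.5203 0.2254 2.3687] 0.04 empty [0.4645 0.2798] full [0.5761 0.1709]
90 1 [0.5146 0.2226 2.3531] 0.042 empty [0.4596 0.2779] full [0.5696 0.1673]
90 2 [0.5183 0.2256 2.3638] 0.101 empty [0.4627 0.2803] full [0.5739 0.1709]
110 1 [0.5197 0.2252 2.3634] 0.033 empty [0.4642 0.2799] full [0.5753 0.1704]
110 1 [0.5325 0.2418 2.3876] 0.155 empty [0.4756 0.2951] full [0.5894 0.1884]
110 2 [0.5199 0.2255 2.3661] 0.206 empty [0.4642 0.2801] full [0.5756 0.1709]
140 1 [0.5199 0.225  2.3924] 0.032 empty [0.4628 0.2781] full [0.577  0.1718]
140 1 [0.537  0.2437 2.3563] 0.233 empty [0.4819 0.2988] full [0.5922 0.1885]
140 2 [0.5199 0.225  2.3929] 0.286 empty [0.4627 0.2781] full [0.577  0.1719]
```

Call:
{"method": "servo_tool", "body": {
  "slide": [
    [-0.02, -0.012, 0],
    [-0.04, -0.025, 0],
    [-0.0507, -0.031, 0],
    [-0.0507, -0.031, 0.03],
    [-0.0507, -0.031, 0.06]
  ],
  "spin": [-2, -3.8, -3.8, -3.8, -3.8],
  "grip": [1, 1, 1, 1, 1]
}}

```text
time_s: 9.48
tcp_pos: [0.4627, 0.2795, 0.1956]
ee_rot: [[0.719, -0.695, 0.004], [-0.695, -0.719, 0.004], [0.0, -0.005, -1.0]]
wrist_force: [-0.3, -0.8, -0.7]
gripper_width: 0.261
gripper_force: 30.0
```

Call:
{"method": "servo_tool", "body": {
  "slide": [
    [0, 0, 0],
    [0, 0, 0.005],
    [0, 0, 0.005],
    [0, 0, 0.005],
    [0, 0, 0.005]
  ],
  "spin": [0, 0, 0, 0, 0],
  "grip": [1, 1, 1, 1, 1]
}}

```text
time_s: 9.9
tcp_pos: [0.4629, 0.2782, 0.1913]
ee_rot: [[0.718, -0.696, 0.003], [-0.696, -0.718, 0.002], [0.0, -0.003, -1.0]]
wrist_force: [0.1, -0.5, -0.0]
gripper_width: 0.265
gripper_force: 30.0
```

```bash
python3 - <<'E'
from h import *
go(.4615,.2775,.1845,-133.7)
cs=[capture(n) for n in('top','scene')]
np.savez("scene1.npz",**cs[1]);np.savez("top1.npz",**cs[0])
s=sense()['tcp_pos']
im=[]
for k in cs:
    p=px(k,[.465,.27,.09]).astype(int);print(p, px(k,[s[0],s[1],s[2]-.1245]),px(k,[.4615,.2775,.045]))
    im.append(cv2.resize(k['pixels'][p[1]-22:p[1]+23,p[0]-20:p[0]+20],(400,450),interpolation=cv2.INTER_CUBIC))
cv2.imwrite('pics/p2.png',np.hstack(im))
E
```

```text
t 9.9 tcp [0.4629 0.2782 0.1913] yaw_y -134.11 w 0.265 F [ 0.06 -0.51 -0.02] gf 29.996039271354675 tiltz [ 0.0025  0.0021 -1.    ] j [ 48.2  16.5 -16.4   0.  -56.9  -2.4]
delta tool [-0.0005  0.0015  0.0068] spin -0.41
[194 198] [193.19125378 199.52829504] [194.088995   200.36925774]
[202 170] [201.11307077 176.15879167] [201.44151822 181.34869823]
```

View pics/p2.png

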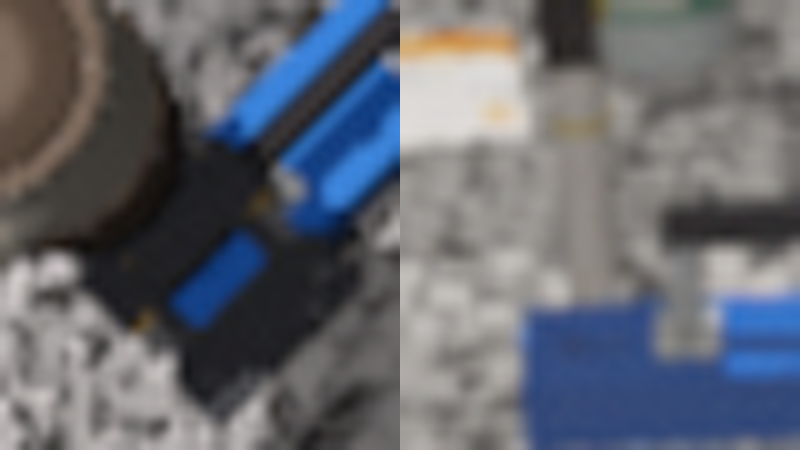

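```bash
python3 - <<'E'
from h import *
a=dict(np.load("scene0.npz"));b=dict(np.load("scene1.npz"))
g=lambda c:c["pixels"].astype(int)
print("bore brightness (V) scene0");print(g(a).max(2)[176:188,192:214])
print("scene1 sat-ish (max-min)");x=g(b);print((x.max(2)-x.min(2))[158:184,192:212]);print(x.max(2)[158:184:3,192:212])
print([ (z,px(b,[.4629,.2782,z]).round(2)) for z in(.067,.1,.13)])
print(cen(hull(a,[[.4615+.0125*np.cos(t),.2775+.0125*np.sin(t),.045] for t in A])), hull(a,[[.4615+.0125*np.cos(t),.2775+.0125*np.sin(t),.045] for t in A]).reshape(-1,2).min(0),hull(a,[[.4615+.0125*np.cos(t),.2775+.0125*np.sin(t),.045] for t in A]).reshape(-1,2).max(0))
E
```

```text
bore brightness (V) scene0
[[170 164 158 161 182 193 189 169 149 139 122 134 139 117  98 105 121 131
  130 132 155 182]
 [158 157 153 158 175 189 184 162 153 159 158 159 157 142 145 149 142 130
  126 136 167 190]
 [174 162 167 182 189 196 194 186 187 193 192 191 189 186 190 190 179 146
  127 139 176 199]
 [189 174 182 197 202 204 204 201 202 203 203 203 203 204 204 206 197 161
  127 137 172 196]
 [175 172 187 202 205 203 200 193 187 184 187 193 200 204 204 207 199 164
  128 127 148 172]
 [158 167 191 203 203 197 178 158 149 146 151 163 183 200 204 207 199 164
  121 120 136 144]
 [148 167 194 203 203 190 157 129 123 127 132 148 179 199 204 205 203 179
  133 126 138 140]
 [163 177 196 204 204 196 179 163 157 157 162 177 192 203 203 197 184 167
  144 140 148 163]
 [179 182 199 205 205 204 200 195 193 193 193 199 203 205 202 197 185 179
  178 178 179 187]
 [177 178 197 202 202 203 201 201 200 198 193 193 193 191 186 183 180 181
  179 176 173 175]
 [163 160 172 178 178 176 172 172 171 170 162 162 162 157 153 151 152 151
  147 143 141 142]
 [134 127 136 140 141 138 133 132 131 129 128 128 
[... 1945 characters left out ...]
43 138
  131 148]
 [151 151 150 153 154 145 136 142 143 139 127 126 136 135 136 137 133 121
  119 113]
 [149 153 155 155 145 135 132 141 145 139 127 125 133 136 133 113  74  49
   49  49]
 [182 184 177 157 136 131 131 139 145 140 132 120 120 140 158 149 121 112
  111 113]
 [167 162 154 158 177 188 174 146 142 144 138 135 134 115  93  99 119 127
  126 130]
 [186 165 143 135 133 134 133 128 130 130 131 130 130 128 129 132 128 125
  123 125]
 [148 151 152 135 127 124 115 111 116 119 121 120 122 127 129 134 136 130
  120 126]]
[(0.067, array([201.14, 175.98])), (0.1, array([200.46, 168.08])), (0.13, array([199.84, 160.78]))]
[201.4395541  181.35861915] [198.09833 179.77667] [204.78157 182.9406 ]
```

The held tube stands at scene pixel (200.4,176), almost over the bore mouth at (201,182). I lower it in small steps and watch the force.

Call:
{"method": "servo_tool", "body": {
  "slide": [
    [-0.001, 0, 0.005],
    [-0.001, 0, 0.01],
    [-0.001, 0, 0.01],
    [-0.001, 0, 0.01],
    [-0.001, 0, 0.01]
  ],
  "spin": [0, 0, 0, 0, 0],
  "grip": [1, 1, 1, 1, 1]
}}

```text
time_s: 10.42
tcp_pos: [0.4613, 0.2784, 0.1794]
ee_rot: [[0.718, -0.696, -0.0], [-0.696, -0.718, -0.0], [0.0, 0.0, -1.0]]
wrist_force: [-0.5, 0.4, -0.0]
gripper_width: 0.262
gripper_force: 30.0
```

```bash
python3 -c "
from h import *
go(.461,.278,.1705,-133.7)"
```

```text
t 10.4167 tcp [0.4613 0.2784 0.1794] yaw_y -134.09 w 0.262 F [-0.52  0.42 -0.02] gf 29.996109595522285 tiltz [-1.e-04 -4.e-04 -1.e+00] j [ 48.4  17.2 -17.3   0.  -55.5  -2.5]
delta tool [0.     0.0005 0.0089] spin -0.39
```

Call:
{"method": "servo_tool", "body": {
  "slide": [
    [0, 0, 0.003],
    [0, 0, 0.006],
    [0, 0, 0.009],
    [0, 0, 0.012],
    [0, 0, 0.014]
  ],
  "spin": [0, 0, 0, 0, 0],
  "grip": [1, 1, 1, 1, 1]
}}

```text
time_s: 10.83
tcp_pos: [0.4611, 0.2783, 0.165]
ee_rot: [[0.718, -0.696, -0.001], [-0.696, -0.718, -0.001], [-0.0, 0.001, -1.0]]
wrist_force: [-0.1, 0.0, -0.5]
gripper_width: 0.261
gripper_force: 30.0
```

Call:
{"method": "servo_tool", "body": {
  "slide": [
    [0, 0, 0],
    [0, 0, 0],
    [0, 0, 0],
    [0, 0, 0],
    [0, 0, 0]
  ],
  "spin": [0, 0, 0, 0, 0],
  "grip": [1, 1, 1, 1, 1]
}}

```text
time_s: 11.25
tcp_pos: [0.4614, 0.2785, 0.1657]
ee_rot: [[0.718, -0.696, 0.0], [-0.696, -0.718, 0.0], [0.0, -0.0, -1.0]]
wrist_force: [-0.3, -0.3, -0.6]
gripper_width: 0.26
gripper_force: 30.0
```

```bash
python3 -c "
from h import *
s=sense();print(s['moment'],s['wrist_force'],s['tcp_pos'])"
```

```text
[-0.0432483   0.12116582  0.03350252] [-0.27743215 -0.25609021 -0.63520948] [0.46139426 0.27848701 0.1657428 ]
```

Call:
{"method": "servo_tool", "body": {
  "slide": [
    [0, 0, 0.003],
    [0, 0, 0.006],
    [0, 0, 0.009],
    [0, 0, 0.012],
    [0, 0, 0.012]
  ],
  "spin": [0, 0, 0, 0, 0],
  "grip": [1, 1, 1, 1, 1]
}}

```text
time_s: 11.67
tcp_pos: [0.4609, 0.2781, 0.1526]
ee_rot: [[0.718, -0.696, -0.001], [-0.696, -0.718, -0.001], [-0.0, 0.002, -1.0]]
wrist_force: [0.1, -0.2, -0.2]
gripper_width: 0.264
gripper_force: 30.0
```

Call:
{"method": "servo_tool", "body": {
  "slide": [
    [0, 0, 0.003],
    [0, 0, 0.006],
    [0, 0, 0.01],
    [0, 0, 0.013],
    [0, 0, 0.013]
  ],
  "spin": [0, 0, 0, 0, 0],
  "grip": [1, 1, 1, 1, 1]
}}

```text
time_s: 12.08
tcp_pos: [0.4609, 0.2781, 0.1396]
ee_rot: [[0.718, -0.696, -0.001], [-0.696, -0.718, -0.001], [-0.0, 0.002, -1.0]]
wrist_force: [-0.0, -0.0, -0.5]
gripper_width: 0.266
gripper_force: 30.0
```

```bash
python3 - <<'E'
from h import *
go(.461,.278,.1305,-133.7);print(sense()["moment"])
c=capture("scene");p=px(c,[.5,.24,.07]).astype(int)
cv2.imwrite('pics/p3.png',cv2.resize(c['pixels'][p[1]-30:p[1]+30,p[0]-40:p[0]+40],(640,480),interpolation=cv2.INTER_CUBIC))
E
```

```text
t 12.0833 tcp [0.4609 0.2781 0.1396] yaw_y -134.11 w 0.266 F [-0.01 -0.04 -0.45] gf 29.993617571890354 tiltz [-0.0013 -0.0011 -1.    ] j [ 48.4  19.8 -20.2  -0.  -50.1  -2.5]
delta tool [ 0.0001 -0.      0.0091] spin -0.41
[-0.04493217  0.16294267 -0.0397136 ]
```

View pics/p3.png

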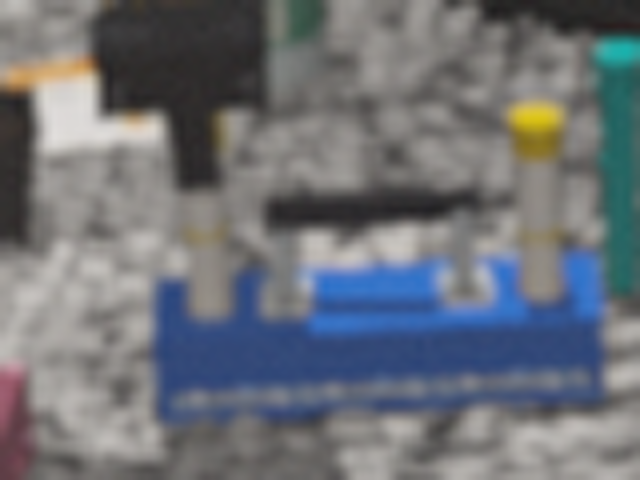

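The tube is in the bore: its barrel disappears at crop (210,318), with about 10 mm left to go. I continue down to the floor.

Call:
{"method": "servo_tool", "body": {
  "slide": [
    [0, 0, 0.003],
    [0, 0, 0.006],
    [0, 0, 0.008],
    [0, 0, 0.0095],
    [0, 0, 0.0095]
  ],
  "spin": [0, 0, 0, 0, 0],
  "grip": [1, 1, 1, 1, 1]
}}

```text
time_s: 12.55
tcp_pos: [0.4611, 0.2783, 0.1306]
ee_rot: [[0.718, -0.696, -0.001], [-0.696, -0.718, -0.0], [-0.0, 0.001, -1.0]]
wrist_force: [-0.3, 0.2, -1.1]
gripper_width: 0.262
gripper_force: 30.0
```

Call:
{"method": "servo_tool", "body": {
  "slide": [
    [0, 0, 0],
    [0, 0, 0],
    [0, 0, 0],
    [0, 0, 0],
    [0, 0, 0]
  ],
  "spin": [0, 0, 0, 0, 0],
  "grip": [0.9, 0.75, 0.65, 0.6, 0.6]
}}

```text
time_s: 12.97
tcp_pos: [0.4614, 0.2785, 0.1312]
ee_rot: [[0.718, -0.696, 0.0], [-0.696, -0.718, 0.0], [0.0, -0.0, -1.0]]
wrist_force: [0.4, -0.6, -0.3]
gripper_width: 0.372
gripper_force: 0.0
```

Call:
{"method": "servo_tool", "body": {
  "slide": [
    [0, 0, 0],
    [0, 0, 0],
    [0, 0, 0],
    [0, 0, 0],
    [0, 0, 0]
  ],
  "spin": [0, 0, 0, 0, 0],
  "grip": [0.5, 0.5, 0.5, 0.5, 0.5]
}}

```text
time_s: 13.38
tcp_pos: [0.4613, 0.2784, 0.1311]
ee_rot: [[0.718, -0.696, 0.0], [-0.696, -0.718, 0.0], [-0.0, -0.0, -1.0]]
wrist_force: [0.6, -0.1, -1.1]
gripper_width: 0.493
gripper_force: 0.0
```

```bash
python3 -c "
from h import *
go(.461,.278,.2,-133.7)"
```

```text
t 13.3833 tcp [0.4613 0.2784 0.1311] yaw_y -134.1 w 0.493 F [ 0.59 -0.09 -1.08] gf 0.0 tiltz [ 0.  0. -1.] j [ 48.4  20.4 -20.7  -0.  -48.9  -2.5]
delta tool [ 0.0001  0.0005 -0.0689] spin -0.4
```

Call:
{"method": "servo_tool", "body": {
  "slide": [
    [0, 0, -0.01],
    [0, 0, -0.03],
    [0, 0, -0.055],
    [0, 0, -0.08],
    [0, 0, -0.09]
  ],
  "spin": [0, 0, 0, 0, 0],
  "grip": [0.5, 0.5, 0.5, 0.5, 0.5]
}}

```text
time_s: 13.8
tcp_pos: [0.4628, 0.2795, 0.2256]
ee_rot: [[0.719, -0.695, 0.006], [-0.695, -0.719, 0.004], [0.001, -0.007, -1.0]]
wrist_force: [-0.0, -0.5, -0.1]
gripper_width: 0.503
gripper_force: 0.0
```

Call:
{"method": "servo_tool", "body": {
  "slide": [
    [0.02, 0, 0],
    [0.05, 0, 0],
    [0.078, 0, 0],
    [0.078, 0, 0],
    [0.078, 0, 0]
  ],
  "spin": [0, 0, 0, 0, 0],
  "grip": [0.2, 0.1, 0.1, 0.1, 0.1]
}}

```text
time_s: 14.22
tcp_pos: [0.5177, 0.2232, 0.2208]
ee_rot: [[0.716, -0.698, -0.001], [-0.698, -0.716, -0.0], [-0.0, 0.001, -1.0]]
wrist_force: [-0.1, 0.2, -0.0]
gripper_width: 0.792
gripper_force: 0.0
```

```bash
python3 - <<'E'
from h import *
go(.5177,.2245,.097,-133.7)
cs=[capture(n) for n in('top','scene')]
for n,t,q in(("scene","carrier_handle",(.517,.2245)),("scene","tube_loaded",(.574,.17)),("scene","tube_loaded",(.461,.278)),("top","tube_loaded",(.461,.278))):
    for r in tip_of(t,n):
        if np.hypot(*(np.array(r["point"][:2])-q))<.02: print(n,t,np.round(r["point"],4),round(r["conf"],2))
for c in cs:
    for q in((.461,.278),(.574,.171)): print(*findcap([c],'yel',*q,.125))
c=cs[1];p=px(c,[.5,.24,.07]).astype(int)
cv2.imwrite('pics/p4.png',cv2.resize(c['pixels'][p[1]-30:p[1]+30,p[0]-40:p[0]+40],(640,480),interpolation=cv2.INTER_CUBIC))
E
```

```text
t 14.2167 tcp [0.5177 0.2232 0.2208] yaw_y -134.25 w 0.792 F [-0.07  0.18 -0.04] gf 0.0 tiltz [-7.e-04 -2.e-04 -1.e+00] j [ 39.8  17.3 -10.6  -0.  -62.1   6. ]
delta tool [-0.0009 -0.001   0.1238] spin -0.55
scene carrier_handle [0.516  0.2239 0.0912] 0.63
scene tube_loaded [0.575  0.166  0.0064] 0.56
[0.46505088 0.28000389] [ 1.04027720e-07 -1.98962312e-07]
[0.57457362 0.1704724 ] [-7.10435501e-07 -3.80422193e-07]
[0.46583516 0.28420331] [-8.13275562e-07 -6.72722678e-07]
[0.57517081 0.1735367 ] [-3.02235009e-07 -5.17754046e-07]
```

View pics/p4.png

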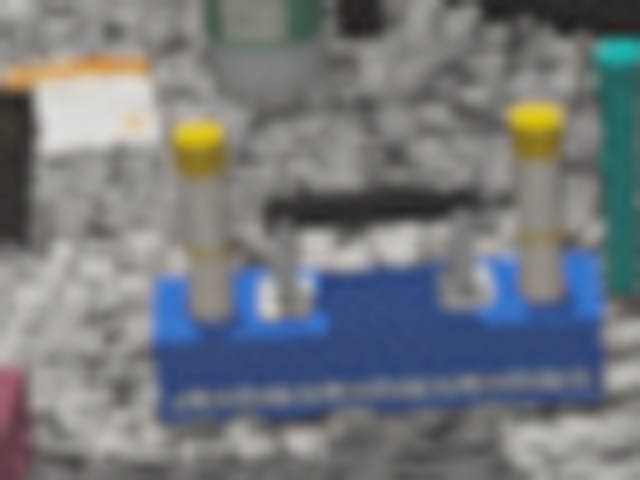

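Both yellow-capped tubes stand in the blue carrier at crop (205,150) and (537,130), with equal visible barrel lengths, so both are fully down. Now the handle.

Call:
{"method": "servo_tool", "body": {
  "slide": [
    [0, 0, 0.03],
    [0, 0, 0.06],
    [0, 0, 0.09],
    [0, 0, 0.11],
    [0, 0, 0.124]
  ],
  "spin": [0, 0, 0, 0, 0],
  "grip": [0.1, 0.1, 0.1, 0.1, 0.1]
}}

```text
time_s: 14.93
tcp_pos: [0.5158, 0.2239, 0.0947]
ee_rot: [[0.719, -0.695, -0.003], [-0.695, -0.719, -0.002], [-0.001, 0.004, -1.0]]
wrist_force: [-0.2, 0.4, -0.1]
gripper_width: 0.899
gripper_force: 0.0
```

Call:
{"method": "servo_tool", "body": {
  "slide": [
    [0, 0, 0],
    [0, 0, 0],
    [0, 0, 0],
    [0, 0, 0],
    [0, 0, 0]
  ],
  "spin": [0, 0, 0, 0, 0],
  "grip": [0.4, 0.5, 0.6, 0.65, 0.7]
}}

```text
time_s: 15.35
tcp_pos: [0.5179, 0.2247, 0.0985]
ee_rot: [[0.718, -0.696, 0.002], [-0.696, -0.718, 0.002], [0.0, -0.003, -1.0]]
wrist_force: [0.1, 0.3, -0.3]
gripper_width: 0.609
gripper_force: 0.0
```

Call:
{"method": "servo_tool", "body": {
  "slide": [
    [0, 0, 0],
    [0, 0, 0],
    [0, 0, 0],
    [0, 0, 0],
    [0, 0, 0]
  ],
  "spin": [0, 0, 0, 0, 0],
  "grip": [0.75, 0.8, 0.85, 0.9, 1]
}}

```text
time_s: 15.77
tcp_pos: [0.5174, 0.2241, 0.0971]
ee_rot: [[0.718, -0.696, 0.0], [-0.696, -0.718, 0.0], [0.0, -0.0, -1.0]]
wrist_force: [0.0, 0.8, 0.1]
gripper_width: 0.227
gripper_force: 0.0
```

Call:
{"method": "servo_tool", "body": {
  "slide": [
    [0, 0, 0],
    [0, 0, 0],
    [0, 0, 0],
    [0, 0, 0],
    [0, 0, 0]
  ],
  "spin": [0, 0, 0, 0, 0],
  "grip": [1, 1, 1, 1, 1]
}}

```text
time_s: 16.18
tcp_pos: [0.5172, 0.224, 0.097]
ee_rot: [[0.718, -0.696, -0.0], [-0.696, -0.718, -0.0], [-0.0, 0.0, -1.0]]
wrist_force: [-0.1, -0.8, 1.1]
gripper_width: 0.154
gripper_force: 30.0
```

Call:
{"method": "servo_tool", "body": {
  "slide": [
    [0, 0, -0.004],
    [0, 0, -0.01],
    [0, 0, -0.018],
    [0, 0, -0.026],
    [0, 0, -0.035]
  ],
  "spin": [0, 0, 0, 0, 0],
  "grip": [1, 1, 1, 1, 1]
}}

```text
time_s: 16.6
tcp_pos: [0.5172, 0.2241, 0.1328]
ee_rot: [[0.718, -0.696, -0.0], [-0.696, -0.718, -0.0], [-0.0, 0.0, -1.0]]
wrist_force: [0.2, 1.1, -5.1]
gripper_width: 0.161
gripper_force: 30.0
```

Call:
{"method": "servo_tool", "body": {
  "slide": [
    [0, 0, -0.01],
    [0, 0, -0.02],
    [0, 0, -0.03],
    [0, 0, -0.04],
    [0, 0, -0.05]
  ],
  "spin": [0, 0, 0, 0, 0],
  "grip": [1, 1, 1, 1, 1]
}}

```text
time_s: 17.02
tcp_pos: [0.5173, 0.2241, 0.1833]
ee_rot: [[0.718, -0.696, 0.0], [-0.696, -0.718, 0.0], [-0.0, -0.0, -1.0]]
wrist_force: [-0.7, 0.1, -4.0]
gripper_width: 0.155
gripper_force: 30.0
```

Call:
{"method": "servo_tool", "body": {
  "slide": [
    [0, 0, -0.01],
    [0, 0, -0.02],
    [0, 0, -0.03],
    [0, 0, -0.038],
    [0, 0, -0.043]
  ],
  "spin": [0, 0, 0, 0, 0],
  "grip": [1, 1, 1, 1, 1]
}}

```text
time_s: 17.43
tcp_pos: [0.5177, 0.2244, 0.2265]
ee_rot: [[0.718, -0.696, 0.001], [-0.696, -0.718, 0.001], [0.0, -0.002, -1.0]]
wrist_force: [0.2, 0.0, -4.1]
gripper_width: 0.156
gripper_force: 30.0
```

Call:
{"method": "servo_tool", "body": {
  "slide": [
    [0, 0, 0],
    [0, 0, 0],
    [0, 0, 0],
    [0, 0, 0],
    [0, 0, 0]
  ],
  "spin": [0, 0, 0, 0, 0],
  "grip": [1, 1, 1, 1, 1]
}}

```text
time_s: 17.85
tcp_pos: [0.5171, 0.224, 0.2244]
ee_rot: [[0.718, -0.696, -0.001], [-0.696, -0.718, -0.001], [-0.0, 0.001, -1.0]]
wrist_force: [-0.6, -0.4, -3.8]
gripper_width: 0.162
gripper_force: 30.0
```

Call:
{"method": "servo_tool", "body": {
  "slide": [
    [0, 0, 0],
    [0, 0, 0],
    [0, 0, 0],
    [0, 0, 0],
    [0, 0, 0]
  ],
  "spin": [0, 0, 0, 0, 0],
  "grip": [1, 1, 1, 1, 1]
}}

```text
time_s: 18.27
tcp_pos: [0.5173, 0.2241, 0.225]
ee_rot: [[0.718, -0.696, 0.0], [-0.696, -0.718, -0.0], [0.0, 0.0, -1.0]]
wrist_force: [-0.5, -0.1, -4.3]
gripper_width: 0.157
gripper_force: 30.0
```

```bash
python3 - <<'E'
from h import *
go(.5177,.2245,.225,-133.7);print(np.round(sense()["moment"],3))
c=capture("scene");p=px(c,[.5,.24,.2]).astype(int)
for r in tip_of("carrier","scene")+tip_of("carrier_handle","scene"): print(np.round(r["point"],3),round(r["conf"],2))
cv2.imwrite('pics/p5.png',cv2.resize(c['pixels'][p[1]-40:p[1]+40,p[0]-53:p[0]+53],(795,600),interpolation=cv2.INTER_CUBIC))
E
```

```text
t 18.2667 tcp [0.5173 0.2241 0.225 ] yaw_y -134.1 w 0.157 F [-0.48 -0.06 -4.32] gf 29.98111459426582 tiltz [ 0. -0. -1.] j [ 39.9  17.1 -10.3   0.  -62.6   6. ]
delta tool [ 0.     -0.0005  0.    ] spin -0.4
[-0.008  0.112 -0.012]
[ 0.277 -0.259 -0.   ] 0.91
[ 0.268  0.262 -0.001] 0.79
[0.516 0.228 0.128] 0.59
[0.517 0.228 0.221] 0.81
[0.268 0.264 0.092] 0.71
[ 0.28  -0.256  0.093] 0.69
```

View pics/p5.png

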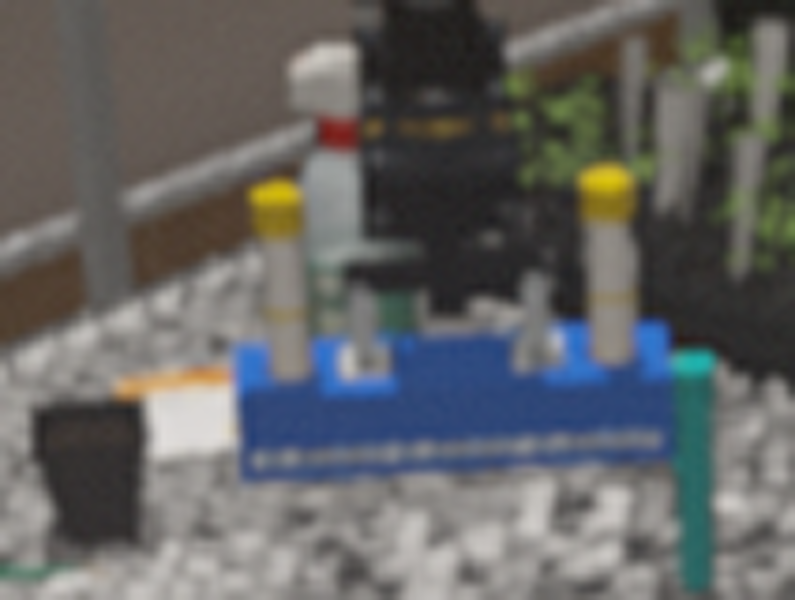

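The carrier hangs level at crop (455,400), about 12.8 cm up, with both yellow-capped tubes at (275,270) and (610,260) down in it. It weighs about 4.2 N, matching carrier plus two tubes. Handing in.

```bash
python3 -c "
from station import *
print(finish_job())"
```

```text
the job is handed in; nothing more can be done
None
```

The job is handed in, with no verdict returned: the yellow-capped tube was placed in the blue carrier and let go, and the carrier is held level by its handle about 12.8 cm up, with both tubes appearing fully down in the last picture.

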